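Inspect a terminal plug under a hand loupe

ROBOT

A 7-joint arm with a two-finger parallel gripper is mounted at the origin on a cart in front of the work surface, level with it; the furniture and walls round the work are solid. World frame = base frame: x ahead of the robot, y to its left, z up, the work surface at z = 0. Lengths are in m, angles in degrees, forces in N, time in s.
With the tool pointing down it reaches from about 0.4 to 0.925 m from the base axis. Payload 5.6 kg.
Tool frame: the origin (TCP) lies midway between the tips of the shut fingers; the grasp point (between the pads) lies 19 mm behind it; z points along the fingers, y is the line along which they close (so a half turn about z gives the same grasp; the last joint's range is limited). The gripper opens to 85 mm and grips with 20 to 120 N. Pads are 22 mm wide; open, the fingers measure 114 mm over their backs; the gripper's body (76 mm by 85 mm) begins 54 mm behind the grasp point. The pads swing forward as they close: fully open they stand 13 mm farther back than shut.
Start: joints at [63.827, 26.786, -0.665, 91.828, 0.344, 61.387, -3.226], TCP at [0.261, -0.595, 0.231] pointing down, gripper open.
Joint ranges: [-144.91, 144.91], [-17.63, 115.5], [-89.93, 88.59], [15.96, 139.68], [-74.01, 254.01], [8.47, 105.57], [-167.45, 167.45]. Speed limits (degrees/s): [147.25, 147.25, 180, 180, 180, 180, 180].

INTERFACE

Orientations are given as a 3x3 rotation matrix whose columns are the frame's x, y, z axes.
In Python, from workcell import get_obs, grab_frame, sign_off gives the robot as it stands.
- The arm moves only by the tool step_arm, never from a script. Its argument "deltas" is a list that holds one entry, the list of rows, each a list of 7 numbers: the shift along the tool's x, y, z in m, then the turn, a rotation vector about the tool's x, y, z in rad, then the closure, from 0 (fully open) to 1 (shut). In form: [[[tx, ty, tz, wx, wy, wz, hand], ...]]. A call has 1 to 12 rows; each row is the pose to reach, as a shift and turn from the pose commanded when the call began, along the tool's axes at that moment; what a row does not reach only later rows make up. A row lasts 1/8 s, in which the tool goes at most 62.5 mm and 10.7 degrees, less where a joint would pass 70% of its speed; a pose out of reach is approached as far as the arm can. A call with a gripper value outside its range is refused whole. The fingers move at their own pace and stop on an object; the grip force is fixed at half the most. Time passes only in rows, so rows that repeat a pose let the fingers close. It gives the time, the measured TCP pose, the force, the opening and the grip force at its end, in the units of the state.
- get_obs(): the state, without advancing time (a new reading comes with each control period).
- grab_frame(name): name is "side" or "top" or "wrist"; returns a dict with "frame" (480x640x3 uint8, blue, green, red), "intrinsics" (3x3 intrinsics, pixels), "k1" (the pictures are not rectified: a ray, as slopes to the right and down, at radius r is drawn at 1 + k1 r^2 times it, then the intrinsics apply), "R" (3x3) and "t" (3): a world point X has camera coordinates R X + t. Camera axes: x right, y down, z forward; pixel columns grow to the right and rows downward; lengths in m; the calibration is good to about 2 mm. A picture is of the moment at which its call begins. There is no depth.
- sign_off(): hands the job in; it is judged then, once.
The state is a dict: "time": time; "joint_pos": joint angles; "joint_velocities": joint speeds; "joint_torque": joint torques, N m; "position": TCP position; "ee_rot": TCP orientation; "force": force on the tool from outside, world axes, zero at the start; "ft_torque": the same for the moment, N m; "width": finger opening in m; "finger_force": force on a finger pad.
Only numpy, scipy, OpenCV 4.12 (cv2) and the standard library are available. Lean on these libraries where they do the work, as an engineer would, in place of code of your own. Each camera call takes 0.05 s, during which the arm holds its last target. There are 200 camera calls.

TASK

On the inspection plate, slide the longer of the two grey terminal plugs sideways into the empty middle outline, without lifting it off the plate. Then pick up the loupe by its handle and hold it level over that plug, the lens centred above the plug and its rim at the height of the pointer on the gauge post, clear of post and pointer; finish holding it still there in the gripper. Leave the shorter plug and the other things where they are.

Things in the scene. Friction and masses are not known exactly. Their poses are not given: they have to be found in the camera images.
- plate: Fixed aluminium plate on the bench, 6 mm thick, from its x -53 to +107 and y -145 to +145 mm; yaw varies. Origin on the bench under the middle place. Three flat engraved outlines, inside 76 mm (x) by 30 mm (y), centred at x 0, y -90, 0, +90 mm. A square gauge post (10 x 12 mm, top 161 mm above the bench) on a 16 mm high foot (26 x 44 mm) stands at x +88, y 0.
- middle_place (a point): Centre of the middle outline, on the plate's top face (6 mm above the bench); axes as the plate.
- pointer_tip (a point): Tip of the 3 mm thick steel pointer showing the focal height; it sticks out 19 mm toward the middle place from a black collar (22 x 24 x 14 mm; clamping screw 12 mm thick, 12 mm long on its +y side) on the gauge post. The collar sits still at another height each time: tip 88 to 133 mm above the bench, at plate x +58, y 0 mm.
- long_plug: The longer loose grey terminal plug (10 poles), 19 x 64 x 25 mm, 26 g, standing in the left or the right outline, its length (own y) about along the plate's x. Origin at the centre of its underside, z up. Its base is 18 mm wide up to 15 mm above its underside; the part above is narrower, from own x = -7 to +4 mm. Pinch it across own x.
- short_plug: The shorter loose grey terminal plug (6 poles), 19 x 44 x 25 mm, in the other outer outline. Origin at the centre of its underside. Stays where it is.
- loupe: Loose hand loupe, about 90 g, lying flat on the bench left of the plate: round aluminium rim 64 mm across and 16 mm high with a glass lens, and a straight grey handle, flat-sided, 15 mm wide, 20 mm high, along its own -x (41 to 131 mm from the lens centre). Origin at the rim's underside, under the lens centre; z up when level.
- lens_centre (a point): Centre of the loupe's lens and rim, 8 mm above the loupe's underside.
- loupe_grip (a point): Middle of the loupe's handle, 86 mm from the lens centre along the loupe's own -x, 10 mm above its underside. Pinch across the loupe's y.
- driver: Loose screwdriver, 23 x 179 x 22 mm, near the bench's right edge. Bystander; origin at the centre of its underside.
- cutter: Loose red-handled side cutter, 59 x 130 x 13 mm, right of and behind the plate. Bystander; origin at the centre of its underside.
- marker: Loose black marker, 16 x 126 x 17 mm, in front of the plate. Bystander; origin at the centre of its underside.
- tape: Loose roll of black tape, 55 mm across, 19 mm high, lying flat at the front of the bench between plate and loupe. Bystander; origin at the centre of its underside.

How it is judged:
By the outcome, as a careful person would: the job done as asked, in the order asked, and still so for the second after the job is handed in, while the arm keeps its last pose, push and grip.
It also fails if it takes over 54 s, if anything falls off the work surface, if the arm or the gripper's body presses on something with over 40 N, if the wrist force passes 120 N, or if a joint passes its speed limit or range.

## Working session

There is one attempt and no reset: what is moved stays moved. The work goes in short steps, Python scripts to look and compute and a tool call to move; the robot and the scene stay as the last step left them, time stands still between calls to the robot, and variables do not carry over. Pictures are saved under pics/ and viewed, at most 13 in all, crops included, and the job is handed in when it is done.

Besides the shell and the picture viewer there is one more tool, called by a JSON object that holds its "name" and its "arguments", one argument or row to a line. step_arm: Moves the arm, as the interface text tells. Its arguments: {"type":"object","properties":{"deltas":{"type":"array","items":{"type":"array","items":{"type":"array","items":{"type":"number"}}}}},"required":["deltas"]}

```bash
mkdir -p pics; cat > h.py <<'E'
import numpy as np, cv2
from workcell import get_obs, grab_frame, sign_off
def load(n): 
    d=np.load(f'pics/{n}.npz'); return {k:d[k] for k in d}
def grab(cam,name):
    f=grab_frame(cam); cv2.imwrite(f'pics/{name}.png',f['frame'])
    np.savez(f'pics/{name}.npz',**{k:np.array(v) for k,v in f.items()}); return f
def ray(f,px):
    K=np.array(f['intrinsics']);R=np.array(f['R']);t=np.array(f['t']);k=float(f['k1'])
    px=np.atleast_2d(np.array(px,float))
    d=cv2.undistortPoints(px.reshape(-1,1,2),K,np.array([k,0,0,0,0.])).reshape(-1,2)
    v=np.c_[d,np.ones(len(d))]@R
    return -R.T@t, v
def plane(f,px,z):
    c,v=ray(f,px); s=(z-c[2])/v[:,2]; return c+s[:,None]*v
def proj(f,X):
    X=np.atleast_2d(np.array(X,float))
    return cv2.projectPoints(X,cv2.Rodrigues(np.array(f['R']))[0],np.array(f['t'],float),np.array(f['intrinsics']),np.array([float(f['k1']),0,0,0,0]))[0].reshape(-1,2)
def tri(f1,p1,f2,p2):
    a,u=ray(f1,p1);b,w=ray(f2,p2);u=u[0];w=w[0]
    s=np.linalg.lstsq(np.c_[u,-w],b-a,rcond=None)[0]
    return (a+s[0]*u+b+s[1]*w)/2, np.linalg.norm(a+s[0]*u-b-s[1]*w)
E
python3 - <<'E'
from h import *
for c in ('top','side','wrist'):
    f=grab(c,c+'0'); print(c,-np.array(f['R']).T@np.array(f['t']),np.array(f['intrinsics'])[0,0],f['k1'])
o=get_obs();print(o['time'],o['position'],np.round(o['ee_rot'],3),o['width'])
E
```

```text
top [0.35995859 0.11371712 1.3974752 ] 601.0559505423909 0.03508213495540998
side [0.25006735 1.20803831 0.58931961] 607.198732885802 -0.016932210497647673
wrist [ 0.32482034 -0.56686772  0.3718744 ] 359.48890220712525 -0.07249269914648451
0.15 [ 0.26113195 -0.59476691  0.23054034] [[ 0.916  0.402 -0.001]
 [ 0.402 -0.916  0.001]
 [-0.    -0.001 -1.   ]] 0.0851821571968595
```

View pics/top0.png

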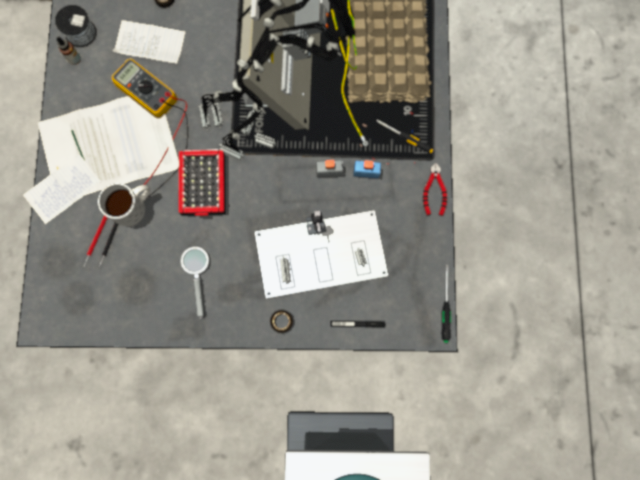

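View pics/side0.png

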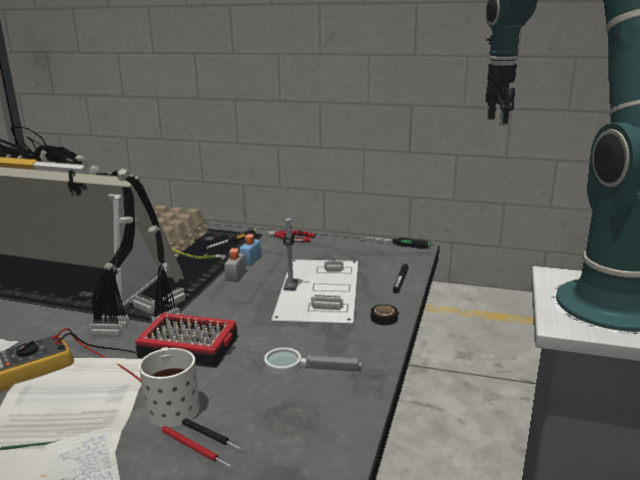

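Top view: the plate is centred near (322,255). The long plug is in the left outline (286,270), the short one in the right (361,258), and the loupe rim is at (194,262) with its handle toward (200,315). The side view agrees, with the post at (290,255).

```bash
python3 - <<'E'
from h import *
f=load('top0');im=f['frame'];g=im.min(2)
m=np.zeros(g.shape,np.uint8);m[200:305,245:395]=(g[200:305,245:395]>170)*255
c=max(cv2.findContours(m,0,2)[0],key=cv2.contourArea)
q=cv2.boxPoints(cv2.minAreaRect(c));P=plane(f,q,.006);print('plate px',q.round(1).tolist());print(P.round(4))
print([np.linalg.norm(P[i]-P[i-1]).round(4) for i in range(4)])
# plate axes: +x ~ away, long = y
cen=P.mean(0); e=[P[i]-P[i-1] for i in range(4)]; y=max(e,key=lambda v:np.linalg.norm(v)); y=y*np.sign(y[1]);y/=np.linalg.norm(y);x=np.array([y[1],-y[0],0])
O=cen-x*.027;print('O',O.round(4),'yaw',np.degrees(np.arctan2(x[1],x[0])))
np.savez('plate.npz',O=O,x=x,y=y)
for yy in(-.09,.09):print('outl',(O+yy*y).round(4),proj(f,O+yy*y).round(1))
# loupe
crop=im[240:325,170:225].astype(int); 
m=(crop.min(2)>115).astype(np.uint8)*255
c=max(cv2.findContours(m,0,2)[0],key=cv2.contourArea);c=c+[170,240]
pts=c[:,0,:];print('loupe bbox',pts.min(0),pts.max(0))
rim=pts[pts[:,1]<276];(u,v),r=cv2.minEnclosingCircle(rim.astype(np.float32));print('rim',u,v,r)
h=pts[pts[:,1]>284];X=plane(f,h.astype(float),.018)
L=plane(f,[[u,v]],.014)[0];d=X.mean(0)-L;print('L',L.round(4),'handle mean',X.mean(0).round(4),'dir',np.degrees(np.arctan2(d[1],d[0])),X.min(0),X.max(0))
# pointer projections in side view
s=load('side0')
for z in(.088,.1,.11,.12,.133,.161):
    print(z,proj(s,(O+.058*x)*[1,1,0]+[0,0,z]).round(1),proj(s,(O+.088*x)*[1,1,0]+[0,0,z]).round(1))
a=cv2.resize(s['frame'][200:330,240:380],None,fx=4,fy=4,interpolation=cv2.INTER_CUBIC)
b=cv2.resize(im[205:325,170:400],None,fx=3,fy=3,interpolation=cv2.INTER_CUBIC)
cv2.imwrite('pics/a.png',a)
E
```

```text
plate px [[253.1999969482422, 231.10000610351562], [376.0, 209.39999389648438], [387.79998779296875, 276.3999938964844], [265.1000061035156, 298.1000061035156]]
[[ 0.6442  0.246   0.006 ]
 [ 0.7018 -0.0443  0.006 ]
 [ 0.5414 -0.0711  0.006 ]
 [ 0.4867  0.2134  0.006 ]]
[np.float64(0.1608), np.float64(0.2959), np.float64(0.1626), np.float64(0.2898)]
O [0.567  0.0807 0.006 ] yaw 11.215196349637468
outl [ 0.5845 -0.0075  0.006 ] [[360.6 257.7]]
outl [0.5495 0.169  0.006 ] [[285.  271.4]]
loupe bbox [173 245] [208 318]
rim 190.0 260.0 18.788393020629883
L [0.5718 0.3888 0.014 ] handle mean [0.4737 0.3662 0.018 ] dir -166.99705334111997 [0.4386405  0.35421331 0.018     ] [0.51342205 0.38015957 0.018     ]
0.088 [[303.2 250.5]] [[289.1 250.2]]
0.1 [[303.1 245.3]] [[288.9 245. ]]
0.11 [[302.9 240.9]] [[288.7 240.6]]
0.12 [[302.8 236.4]] [[288.6 236.2]]
0.133 [[302.6 230.6]] [[288.3 230.4]]
0.161 [[302.3 218. ]] [[287.9 217.7]]
```

View pics/a.png

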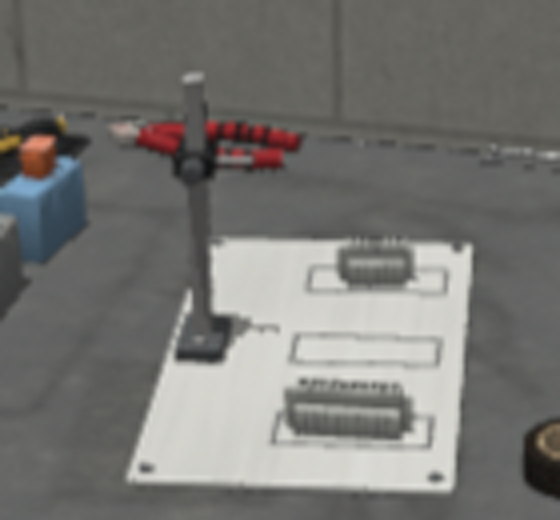

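The side crop shows the pointer and collar at about row 240 of the full image, so the tip is about 0.11 m high. I'll move over the plate and check with the wrist camera.

{"name": "step_arm", "arguments": {
  "deltas": [
    [[0.1, -0.11, -0.02, 0, 0, 0.05, 0], [0.2, -0.22, -0.02, 0, 0, 0.1, 0], [0.3, -0.33, -0.02, 0, 0, 0.15, 0], [0.4, -0.44, -0.02, 0, 0, 0.218, 0], [0.506, -0.559, -0.02, 0, 0, 0.218, 0], [0.506, -0.559, -0.02, 0, 0, 0.218, 0], [0.506, -0.559, -0.02, 0, 0, 0.218, 0], [0.506, -0.559, -0.02, 0, 0, 0.218, 0], [0.506, -0.559, -0.02, 0, 0, 0.218, 0], [0.506, -0.559, -0.02, 0, 0, 0.218, 0], [0.506, -0.559, -0.02, 0, 0, 0.218, 0], [0.506, -0.559, -0.02, 0, 0, 0.218, 0]]
  ]
}}

```text
time: 1.65
position: [0.4988, 0.1173, 0.2513]
ee_rot: [[0.981, 0.194, 0.0], [0.194, -0.981, -0.0], [0.0, 0.0, -1.0]]
force: [1.2, -1.2, -0.5]
width: 0.0854
finger_force: 0.0
```

```bash
python3 - <<'E'
from h import *
f=grab('wrist','w1');P=np.load('plate.npz');O,x,y=P['O'],P['x'],P['y']
for a,b,z in((0,.09,0),(0,0,0),(0,-.09,0),(.107,.145,0),(-.053,.145,0),(.058,0,.104)):print(a,b,proj(f,O+a*x+b*y+[0,0,z]).round(0))
E
```

```text
0 0.09 [[278. 151.]]
0 0 [[363. 151.]]
0 -0.09 [[448. 152.]]
0.107 0.145 [[220.  41.]]
-0.053 0.145 [[229. 201.]]
0.058 0 [[384.  74.]]
```

View pics/w1.png

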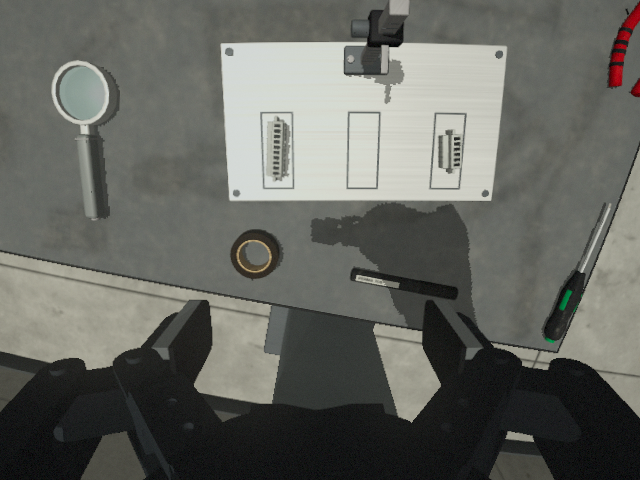

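Wrist view: the plate corners are near (222,43), (506,46), (491,200) and (231,201). The long plug is at (277,150), the middle outline at (363,150), the loupe rim at (84,92) and the collar at (386,28).

```bash
cat > wm.py <<'E'
from h import *
def platefit(f):
    # fit plate edges from white mask -> corners -> O,x,y
    g=f['frame'].min(2);m=(g>140).astype(np.uint8)*255; m[:, :160]=0;m[230:]=0
    m=cv2.morphologyEx(m,cv2.MORPH_CLOSE,np.ones((25,25)))
    c=max(cv2.findContours(m,0,1)[0],key=cv2.contourArea)
    q=plane(f,c[:,0,:].astype(float),.006)
    r=cv2.minAreaRect((q[:,:2]*1000).astype(np.float32));b=cv2.boxPoints(r)/1000
    e=[b[i]-b[i-1] for i in range(4)];y=max(e,key=np.linalg.norm);y=y*np.sign(y[1]);y/=np.linalg.norm(y)
    x=np.array([y[1],-y[0],0]);y=np.r_[y,0];cen=np.r_[b.mean(0),.006]
    return cen-.027*x,x,y,sorted(r[1])
E
python3 - <<'E'
from wm import *
f=load('w1');O,x,y,s=platefit(f);print('O',O.round(4),'yaw',np.degrees(np.arctan2(x[1],x[0])).round(2),s)
np.savez('plate2.npz',O=O,x=x,y=y)
im=f['frame'];g=im.max(2)
# outlines: dark line contours -> rects in plate coordinates
def loc(px,z):
    q=plane(f,px,z)-O;return np.c_[q@x,q@y]*1000
m=(g<120).astype(np.uint8)*255
for n,(a,b,c,d) in dict(long=(108,192,257,298),mid=(108,192,344,384),short=(108,192,428,470)).items():
    k=np.zeros_like(m);k[a:b,c:d]=m[a:b,c:d]
    p=np.argwhere(k)[:,::-1].astype(float);L=loc(p,.006);print(n,'outline',L.min(0).round(1),L.max(0).round(1))
# plug: non-white inside outline
for n,(a,b,c,d) in dict(long=(114,186,266,291),short=(116,186,437,464)).items():
    k=np.zeros_like(m);k[a:b,c:d]=(im[a:b,c:d].min(2)<150)*255
    cc=max(cv2.findContours(cv2.morphologyEx(k,3,np.ones((3,3))),0,1)[0],key=cv2.contourArea)
    L=loc(cc[:,0,:].astype(float),.021);print(n,'plug@21mm',cv2.minAreaRect(L.astype(np.float32)),L.min(0),L.max(0))
# loupe
w=im[50:235,40:125].min(2);k=(w>130).astype(np.uint8)*255
cc=max(cv2.findContours(k[:80],0,1)[0],key=cv2.contourArea)[:,0,:]+[40,50]
q=plane(f,cc.astype(float),.016)[:,:2]
A=np.c_[2*q,np.ones(len(q))]
for _ in range(3):
    sol=np.linalg.lstsq(A,(q**2).sum(1),rcond=None)[0];R=np.sqrt(sol[2]+sol[:2]@sol[:2]);r=abs(np.hypot(*(q-sol[:2]).T)-R);kk=r<.002;A=A[kk];q=q[kk]
print('rim',sol[:2],R,len(q))
a=cv2.resize(im[0:200,210:410],None,fx=3,fy=3,interpolation=cv2.INTER_CUBIC)
b=cv2.resize(im[40:240,30:130],(200,600)[:2] and (300,600),interpolation=cv2.INTER_CUBIC)
cv2.imwrite('pics/b.png',np.hstack([a,b])[:, -800:])
E
```

```text
O [0.5669 0.0817 0.006 ] yaw 11.31 [158.20069885253906, 288.0290832519531]
long outline [-36.8  73.4] [ 33.1 105.6]
mid outline [-39.1 -16.8] [39.  15.9]
short outline [ -38.9 -106.6] [ 39.2 -73.4]
long plug@21mm ((1.9248847961425781, 84.21662139892578), (16.391847610473633, 62.136817932128906), 86.64569091796875) [-28.83195484  75.56747478] [33.16856796 93.80918029]
short plug@21mm ((-6.304409027099609, -88.64076232910156), (56.38801956176758, 25.910280227661133), 4.392160892486572) [ -33.69549132 -101.07607683] [ 21.46994113 -73.98565694]
rim [0.57098635 0.37772658] 0.031024489734297642 166
```

View pics/b.png

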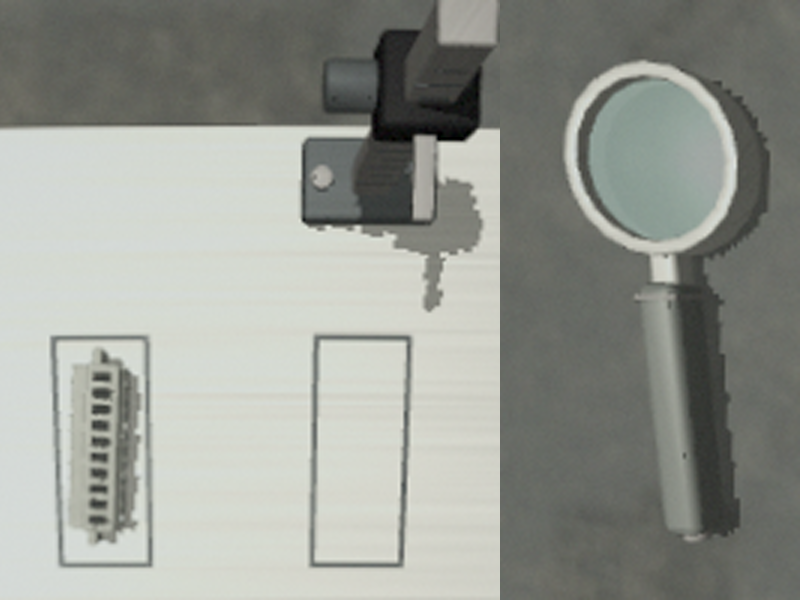

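The pointer tip shows at about full-image (385,73), consistent with a height of about 0.11 m. I'll approach the plug, gripping 12 mm off its centre toward the robot so the hand stays clear of the pointer.

{"name": "step_arm", "arguments": {
  "deltas": [
    [[0.025, -0.019, 0.05, 0, 0, 0, 0], [0.05, -0.037, 0.1, 0, 0, 0, 0], [0.05, -0.037, 0.15, 0, 0, 0, 0], [0.05, -0.037, 0.15, 0, 0, 0, 0], [0.05, -0.037, 0.15, 0, 0, 0, 0], [0.05, -0.037, 0.15, 0, 0, 0, 0]]
  ]
}}

```text
time: 2.45
position: [0.5418, 0.1618, 0.1038]
ee_rot: [[0.981, 0.194, 0.004], [0.194, -0.981, 0.001], [0.004, 0.0, -1.0]]
force: [0.2, -0.1, -0.1]
width: 0.0853
finger_force: 0.0
```

```bash
python3 - <<'E'
from wm import *
f=grab('wrist','w2');O=np.array([.567,.0813,.006]);x=np.array([.9806,.1961,0]);y=np.array([-.1961,.9806,0])
o=get_obs();p=np.array(o['position']);print(o['time'],p.round(4),np.array(o['ee_rot']).round(4).tolist(),'tcp plate',((p-O)@x).round(4),((p-O)@y).round(4))
for a,b,z in((0,.09,0),(34,86,25),(-30,86,25),(0,0,0),(58,0,104),(58,0,94)):print(a,b,z,proj(f,O+(a*x+b*y+[0,0,z])/1000).round(0))
E
```

```text
2.5 [0.5417 0.1617 0.1036] [[0.981, 0.1938, 0.004], [0.1938, -0.981, 0.0007], [0.0041, 0.0001, -1.0]] tcp plate -0.0091 0.0838
0 0.09 0 [[438. 233.]]
34 86 25 [[313. 188.]]
-30 86 25 [[314. 288.]]
0 0 0 [[438. 233.]]
58 0 104 [[539. 151.]]
58 0 94 [[524. 150.]]
```

View pics/w2.png

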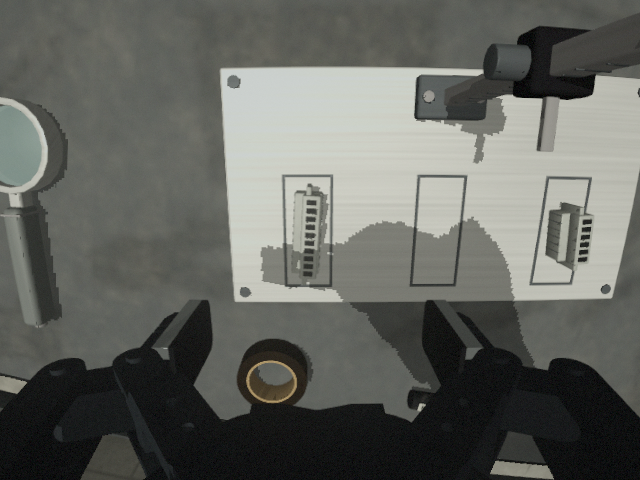

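The pointer tip is at (545,151), which puts it at about 0.114 m. The plug runs from (308,186) to (310,282), under the line of the pads. Next I lower onto it.

{"name": "step_arm", "arguments": {
  "deltas": [
    [[0, -0.001, 0.03, 0, 0, 0, 0], [0, -0.001, 0.06, 0, 0, 0, 0], [0, -0.001, 0.08, 0, 0, 0, 0], [0, -0.001, 0.088, 0, 0, 0, 0], [0, -0.001, 0.088, 0, 0, 0, 0], [0, -0.001, 0.088, 0, 0, 0, 0]]
  ]
}}

```text
time: 3.25
position: [0.5408, 0.163, 0.0142]
ee_rot: [[0.981, 0.195, 0.002], [0.195, -0.981, 0.0], [0.002, -0.0, -1.0]]
force: [-0.3, 0.1, 0.5]
width: 0.0857
finger_force: 0.0
```

{"name": "step_arm", "arguments": {
  "deltas": [
    [[0, 0, 0.003, 0, 0, 0, 0.2], [0, 0, 0.003, 0, 0, 0, 0.4], [0, 0, 0.003, 0, 0, 0, 0.6], [0, 0, 0.003, 0, 0, 0, 0.7], [0, 0, 0.003, 0, 0, 0, 0.8], [0, 0, 0.003, 0, 0, 0, 1], [0, 0, 0.003, 0, 0, 0, 1], [0, 0, 0.003, 0, 0, 0, 1], [0, 0, 0.003, 0, 0, 0, 1]]
  ]
}}

```text
time: 4.38
position: [0.5402, 0.1627, 0.0105]
ee_rot: [[0.981, 0.195, 0.0], [0.195, -0.981, -0.0], [0.0, 0.0, -1.0]]
force: [-2.5, -0.7, 6.9]
width: 0.0161
finger_force: 60.0
```

{"name": "step_arm", "arguments": {
  "deltas": [
    [[0, 0.005, 0, 0, 0, 0, 1], [0, 0.015, 0, 0, 0, 0, 1], [-0.001, 0.025, 0, 0, 0, 0, 1], [-0.002, 0.035, 0, 0, 0, 0, 1], [-0.003, 0.045, 0, 0, 0, 0, 1], [-0.004, 0.055, 0, 0, 0, 0, 1], [-0.004, 0.065, 0, 0, 0, 0, 1], [-0.004, 0.075, 0, 0, 0, 0, 1], [-0.004, 0.082, 0, 0, 0, 0, 1], [-0.004, 0.085, 0, 0, 0, 0, 1], [-0.004, 0.085, 0, 0, 0, 0, 1], [-0.004, 0.085, 0, 0, 0, 0, 1]]
  ]
}}

```text
time: 5.88
position: [0.5532, 0.0771, 0.0105]
ee_rot: [[0.981, 0.193, 0.001], [0.193, -0.981, -0.001], [0.001, 0.001, -1.0]]
force: [0.5, 0.5, 5.9]
width: 0.0163
finger_force: 60.1
```

```bash
python3 - <<'E'
from wm import *
f=grab('wrist','w3');O=np.array([.567,.0813,.006]);x=np.array([.9806,.1961,0]);y=np.array([-.1961,.9806,0])
o=get_obs();p=np.array(o['position']);print(o['time'],p.round(4),o['force'],o['width'],'tcp plate',((p-O)@x).round(4),((p-O)@y).round(4))
for a,b,z in((38,15,0),(38,-15,0),(32,0,25),(58,0,108),(58,0,98)):print(a,b,z,proj(f,O+(a*x+b*y+[0,0,z])/1000).round(0))
E
```

```text
5.925 [0.5533 0.0771 0.0105] [ 0.10333    -0.03634394  5.90719271] 0.016092880861838438 tcp plate -0.0143 -0.0015
38 15 0 [[276. 185.]]
38 -15 0 [[350. 185.]]
32 0 25 [[312. 211.]]
58 0 108 [[302. 112.]]
58 0 98 [[305. 118.]]
```

View pics/w3.png

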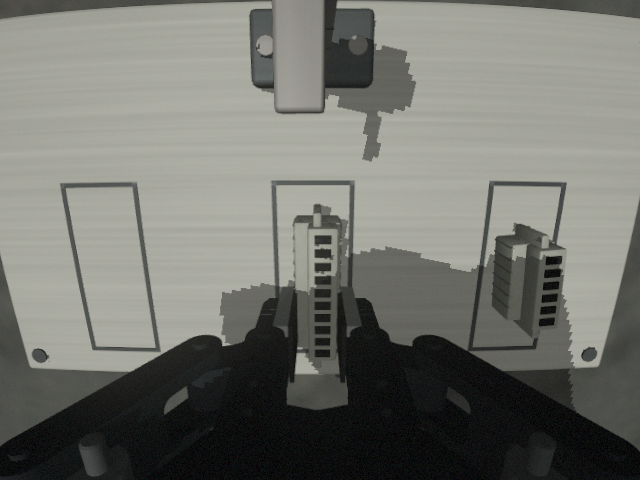

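The plug sits in the middle outline (columns 293–341 between outline lines at 275 and 352) and is aligned. The pointer tip is at (299,112), matching a height of about 0.114 m. I'll trim 1.5 mm in y, release and rise.

{"name": "step_arm", "arguments": {
  "deltas": [
    [[0, -0.001, 0, 0, 0, 0, 1], [0, -0.0015, 0, 0, 0, 0, 1], [0, -0.0015, 0, 0, 0, 0, 1], [0, -0.0015, 0, 0, 0, 0, 0.5], [0, -0.0015, 0, 0, 0, 0, 0], [0, -0.0015, 0, 0, 0, 0, 0], [0, -0.0015, -0.02, 0, 0, 0, 0], [0, -0.0015, -0.08, 0, 0, 0, 0], [0, -0.0015, -0.14, 0, 0, 0, 0], [0, -0.0015, -0.19, 0, 0, 0, 0], [0, -0.0015, -0.19, 0, 0, 0, 0], [0, -0.0015, -0.19, 0, 0, 0, 0]]
  ]
}}

```text
time: 7.42
position: [0.552, 0.0798, 0.2008]
ee_rot: [[0.981, 0.195, 0.001], [0.195, -0.981, -0.0], [0.0, 0.001, -1.0]]
force: [0.0, -0.1, -1.0]
width: 0.0856
finger_force: 0.0
```

```bash
python3 - <<'E'
from wm import *
f=grab('wrist','w4');O=np.array([.567,.0813,.006]);x=np.array([.9806,.1961,0]);y=np.array([-.1961,.9806,0])
o=get_obs();p=np.array(o['position']);print(o['time'],p.round(4),o['force'],o['width'],np.array(o['ee_rot']).round(4).tolist(),o['joint_pos'])
for a,b,z in((38,15,0),(38,-15,0),(-38,15,0),(-38,-15,0),(32,0,25),(-32,0,25),(58,0,108)):print(a,b,z,proj(f,O+(a*x+b*y+[0,0,z])/1000).round(0))
q=proj(f,O+[0,0,0])[0].round().astype(int)
a=f['frame'][max(0,q[1]-130):q[1]+90,q[0]-110:q[0]+110]
print(q);cv2.imwrite('pics/c.png',cv2.resize(a,None,fx=2.7,fy=2.7,interpolation=2))
E
```

```text
7.475 [0.5516 0.0797 0.1998] [ 0.15760112  1.28692248 -0.59461282] 0.08547094633718758 [[0.9809, 0.1946, -0.0013], [0.1946, -0.9809, -0.0005], [-0.0014, 0.0002, -1.0]] [  10.60481245   22.97485297  -27.85314759  105.22736865   12.87388214
   54.99452146 -101.60085189]
38 15 0 [[302. 160.]]
38 -15 0 [[334. 160.]]
-38 15 0 [[303. 240.]]
-38 -15 0 [[334. 240.]]
32 0 25 [[318. 168.]]
-32 0 25 [[318. 241.]]
58 0 108 [[319. 135.]]
[318 201]
```

View pics/c.png

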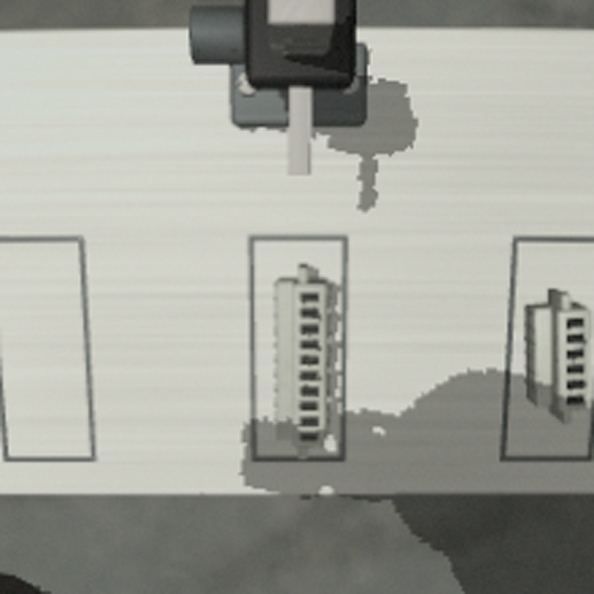

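The plug spans rows 169–240 and columns 310–332, centred inside the middle outline (302–334, 160–240). The pointer tip is at (319,136), again about 0.114 m. Next is the loupe.

{"name": "step_arm", "arguments": {
  "deltas": [
    [[0, -0.05, 0, 0, 0, 0, 0], [0, -0.11, 0, 0, 0, 0, 0], [-0.005, -0.17, 0, 0, 0, 0, 0], [-0.009, -0.23, 0.02, 0, 0, 0, 0], [-0.009, -0.285, 0.05, 0, 0, 0, 0], [-0.009, -0.285, 0.05, 0, 0, 0, 0], [-0.009, -0.285, 0.05, 0, 0, 0, 0], [-0.009, -0.285, 0.05, 0, 0, 0, 0]]
  ]
}}

```text
time: 8.48
position: [0.4892, 0.356, 0.1502]
ee_rot: [[0.981, 0.192, 0.0], [0.192, -0.981, -0.001], [0.0, 0.001, -1.0]]
force: [-0.4, 0.2, -0.0]
width: 0.085
finger_force: 0.0
```

```bash
python3 - <<'E'
from wm import *
f=grab('wrist','w5')
o=get_obs();p=np.array(o['position']);print(o['time'],p.round(4),np.array(o['ee_rot']).round(4).tolist())
L=np.array([.571,.3777,.016]);print(proj(f,[L,L-[.0838,.0193,-.004],L-[.128,.03,-.004]]).round(0))
E
```

```text
8.525 [0.4893 0.3561 0.1505] [[0.9814, 0.1917, 0.0007], [0.1917, -0.9814, -0.0006], [0.0006, 0.0007, -1.0]]
[[309. 120.]
 [313. 235.]
 [316. 289.]]
```

View pics/w5.png

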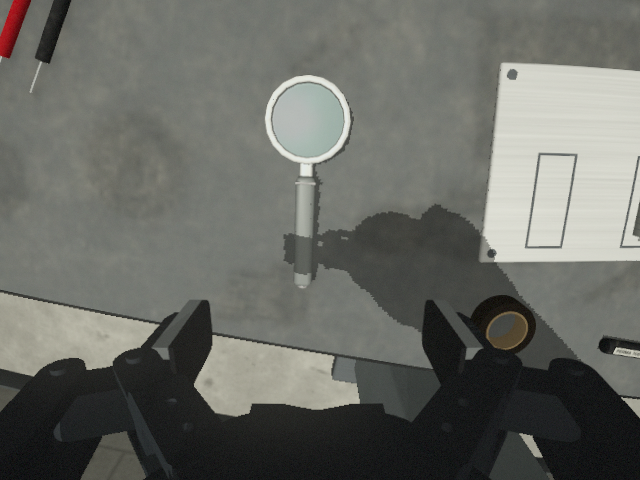

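The rim centre is at (308,119), the neck at (306,178) and the handle end at (303,284).

```bash
python3 - <<'E'
from wm import *
f=load('w5');L=plane(f,[[308,119]],.016)[0]
H=plane(f,[[305.5,185],[303,275]],.02)
a=L[:2]-H[1][:2];b=H[0][:2]-H[1][:2]
for v in(a,b):print(np.degrees(np.arctan2(v[1],v[0])),np.linalg.norm(v))
yaw=np.arctan2(a[1],a[0]);u=np.array([np.cos(yaw),np.sin(yaw)]);G=L[:2]-.086*u
p=np.array([.4893,.3561]);d=G-p;print(L.round(4),G.round(4),'tool shift',d@[.9814,.1917],d@[.1917,-.9814],'turn z',np.arctan2(.1917,.9814)-yaw)
E
```

```text
8.82879605413697 0.12017689856852191
8.986332268960663 0.07228508551122081
[0.5717 0.3785 0.016 ] [0.4867 0.3653] tool shift -0.0007615827465715482 -0.009494071594272971 turn z 0.038812688987691635
```

{"name": "step_arm", "arguments": {
  "deltas": [
    [[0, -0.005, 0.04, 0, 0, 0.02, 0], [-0.001, -0.0095, 0.09, 0, 0, 0.039, 0], [-0.001, -0.0095, 0.12, 0, 0, 0.039, 0], [-0.001, -0.0095, 0.14, 0, 0, 0.039, 0], [-0.001, -0.0095, 0.146, 0, 0, 0.039, 0], [-0.001, -0.0095, 0.146, 0, 0, 0.039, 0], [-0.001, -0.0095, 0.146, 0, 0, 0.039, 0], [-0.001, -0.0095, 0.146, 0, 0, 0.039, 0]]
  ]
}}

```text
time: 9.52
position: [0.4859, 0.3673, 0.0052]
ee_rot: [[0.988, 0.156, 0.001], [0.156, -0.988, 0.001], [0.002, -0.001, -1.0]]
force: [0.4, 0.6, -1.4]
width: 0.0854
finger_force: 0.0
```

{"name": "step_arm", "arguments": {
  "deltas": [
    [[0, 0, 0, 0, 0, 0, 0.2], [0, 0, 0, 0, 0, 0, 0.4], [0, 0, 0, 0, 0, 0, 0.6], [0, 0, 0, 0, 0, 0, 0.7], [0, 0, 0, 0, 0, 0, 0.8], [0, 0, 0, 0, 0, 0, 1], [0, 0, 0, 0, 0, 0, 1], [0, 0, 0, 0, 0, 0, 1], [0, 0, 0, 0, 0, 0, 1]]
  ]
}}

```text
time: 10.65
position: [0.4854, 0.367, 0.0044]
ee_rot: [[0.988, 0.156, 0.0], [0.156, -0.988, 0.0], [0.0, -0.0, -1.0]]
force: [-0.6, -0.0, 3.6]
width: 0.0133
finger_force: 60.8
```

{"name": "step_arm", "arguments": {
  "deltas": [
    [[0, 0, -0.005, 0, 0, 0, 1], [0, 0, -0.02, 0, 0, 0, 1], [0, 0, -0.045, 0, 0, 0, 1], [0, 0, -0.075, 0, 0, 0, 1], [0, 0, -0.105, 0, 0, 0, 1], [0, 0, -0.13, 0, 0, 0, 1], [0, 0, -0.143, 0, 0, 0, 1], [0, 0, -0.146, 0, 0, 0, 1], [0, 0, -0.146, 0, 0, 0, 1]]
  ]
}}

```text
time: 11.78
position: [0.485, 0.3665, 0.1496]
ee_rot: [[0.988, 0.156, -0.001], [0.156, -0.988, -0.001], [-0.001, 0.001, -1.0]]
force: [0.9, -0.2, -0.1]
width: 0.0134
finger_force: 60.4
```

{"name": "step_arm", "arguments": {
  "deltas": [
    [[-0.001, 0.008, 0, 0, 0, 0, 1], [-0.005, 0.03, 0, 0, 0, 0, 1], [-0.01, 0.06, 0, 0, 0, 0, 1], [-0.017, 0.1, 0, 0, 0, 0, 1], [-0.024, 0.14, 0, 0, 0, 0, 1], [-0.031, 0.18, 0, 0, 0, 0, 1], [-0.038, 0.22, 0, 0, 0, 0, 1], [-0.043, 0.255, 0, 0, 0, 0, 1], [-0.047, 0.28, 0, 0, 0, 0, 1], [-0.05, 0.292, 0, 0, 0, 0, 1], [-0.05, 0.2955, 0, 0, 0, 0, 1], [-0.05, 0.2955, 0, 0, 0, 0, 1]]
  ]
}}

```text
time: 13.28
position: [0.482, 0.0678, 0.1502]
ee_rot: [[0.988, 0.157, 0.0], [0.157, -0.988, 0.0], [0.0, -0.0, -1.0]]
force: [-0.5, -0.1, -1.3]
width: 0.0139
finger_force: 60.4
```

{"name": "step_arm", "arguments": {
  "deltas": [
    [[0, 0, 0.005, 0, 0, 0, 1], [0, 0, 0.015, 0, 0, 0, 1], [0, 0, 0.027, 0, 0, 0, 1], [0, 0, 0.035, 0, 0, 0, 1], [0, 0, 0.038, 0, 0, 0, 1], [0, 0, 0.038, 0, 0, 0, 1], [0, 0, 0.038, 0, 0, 0, 1], [0, 0, 0.038, 0, 0, 0, 1]]
  ]
}}

```text
time: 14.28
position: [0.4823, 0.0672, 0.1125]
ee_rot: [[0.988, 0.156, 0.001], [0.156, -0.988, -0.0], [0.001, 0.0, -1.0]]
force: [0.3, -0.9, 0.3]
width: 0.0136
finger_force: 60.4
```

```bash
python3 - <<'E'
from wm import *
f=grab('wrist','w6');s=grab('side','side6')
o=get_obs();p=np.array(o['position']);print(o['time'],p.round(4),np.array(o['ee_rot']).round(4).tolist(),o['force'],o['width'])
O=np.array([.567,.0813,0]);x=np.array([.9806,.1961,0])
L=O+[0,-.0005,.1145]
print('lens',proj(f,L+[0,0,.008]),proj(s,L),'tip',proj(f,O+.058*x+[0,0,.1145]),proj(s,O+.058*x+[0,0,.1145]))
a=cv2.resize(s['frame'][195:325,250:400],(600,520),interpolation=2)
im=np.zeros((600,800,3),np.uint8);cv2.imwrite('pics/d.png',a)
E
```

```text
14.375 [0.4822 0.0672 0.1125] [[0.9878, 0.156, 0.0005], [0.156, -0.9878, -0.0001], [0.0005, 0.0001, -1.0]] [-1.08101081 -0.96288787 -1.02339992] 0.013462512382988928
lens [[316.32463332  92.57599161]] [[330.5723115  239.46874668]] tip [[307.91447873 -80.01812981]] [[302.80607509 239.00109387]]
```

View pics/w6.png

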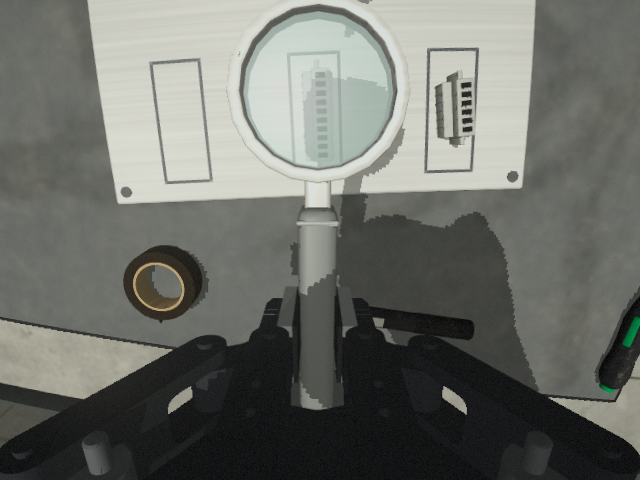

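View pics/d.png

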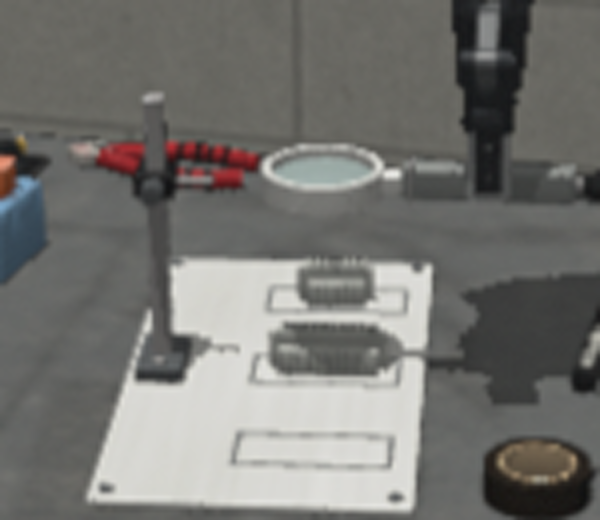

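Wrist view: the rim is centred near (318,93) against a prediction of (316,93), over the plug. In the side crop the rim silhouette spans rows 143–213, centre 178 as predicted, and it looks level. I'll refine the pointer height and the tilt numerically.

```bash
python3 - <<'E'
from wm import *
from scipy.optimize import least_squares
O=np.array([.567,.0813,0]);x=np.array([.9806,.1961,0]);y=np.array([-.1961,.9806,0])
obs={}
# tip bottom end: bright metal pixels of the pointer near the expected column
for n,(r0,r1,c0,c1) in dict(w1=(45,80,379,391),w2=(95,158,532,562),w3=(60,120,265,335),w4=(100,142,312,328)).items():
    f=load(n);g=f['frame'].min(2).astype(int)[r0:r1,c0:c1]
    bg=np.median(g[-4:]);m=((bg-g)>12).astype(np.uint8)
    last=[(r0+r,c0+np.flatnonzero(m[r]).min(),c0+np.flatnonzero(m[r]).max()) for r in range(len(m)) if m[r].any()][-4:]
    print(n,bg,last)
f2=load('w2');f3=load('w3');f4=load('w4');f1=load('w1')
F=[f1,f2,f3,f4];pix=np.array([[385,73.3],[546,151],[299,112],[319,135.8]])
fun=lambda X:np.concatenate([(proj(f,X)[0]-q) for f,q in zip(F,pix)])
r=least_squares(fun,O+.058*x+[0,0,.114],loss='soft_l1');X=r.x;d=X-O;print('tip',X,'plate',d@x,d@y,r.fun.round(1))
s=load('side6');L=O+[0,-.0005,.1145]
print('collar/screw end crop',[(proj(s,O+.088*x+yy*y+[0,0,.1145])[0]-[250,195])*4 for yy in(0,.024)])
u=np.array([.988,.156,0])
for a in(-.041,-.075,-.131):print(a,(proj(s,[L+a*u+[0,0,.012],L+a*u+[0,0,-.008]])-[250,195])*4)
# rim ellipse from w6
f=load('w6');g=f['frame']
E
```

```text
w1 122.0 [(72, np.int64(379), np.int64(388)), (73, np.int64(379), np.int64(388)), (74, np.int64(379), np.int64(387)), (75, np.int64(379), np.int64(386))]
w2 181.5 [(148, np.int64(536), np.int64(553)), (149, np.int64(536), np.int64(553)), (150, np.int64(536), np.int64(553)), (151, np.int64(537), np.int64(552))]
w3 164.0 [(111, np.int64(275), np.int64(324)), (112, np.int64(276), np.int64(324)), (113, np.int64(277), np.int64(323)), (114, np.int64(281), np.int64(319))]
w4 196.0 [(132, np.int64(315), np.int64(323)), (133, np.int64(315), np.int64(323)), (134, np.int64(315), np.int64(323)), (135, np.int64(315), np.int64(322))]
tip [0.62370741 0.09291936 0.11524566] plate 0.05788583888144419 0.0002736198548787986 [-1.4 -0.5  0.1  0.3  0.2  0.  -0.6 -0.3]
collar/screw end crop [array([154.28723121, 174.86385263]), array([147.89565765, 192.32872292])]
-0.041 [[401.08068827 159.12662454]
 [400.90996676 194.94214785]]
-0.075 [[467.08109433 161.39430553]
 [466.50684308 197.32137159]]
-0.131 [[576.78982103 165.16624777]
 [575.53866006 201.27652256]]
```

The triangulated tip is at plate (57.9, 0.3) mm, z about 0.115 m. The lens centre is at about 0.116 m, level within measurement and centred to about 1 mm. Handing in.

```bash
python3 -c "
from h import *
o=get_obs();print(o['time'],o['position'],o['joint_velocities'].__repr__(),o['finger_force']);print(sign_off())"
```

```text
14.375 [0.48219024 0.06716872 0.11245208] array([-0.03102399,  0.02605904, -0.03785013,  0.02841725,  0.07488031,
       -0.07468412, -0.06837765]) 60.41463375091553
the job is handed in; nothing more can be done
None
```

I slid the long plug into the middle outline without lifting it. The loupe is held level over it in the gripper, lens centred to about 1 mm and rim within about 1–2 mm of the pointer height (about 0.115 m); the job is handed in at 14.4 s, with no verdict returned.

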